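Set up the plant lamp: swing it over the cactus, draw the leg to its mark and cam it shut

ROBOT

A 7-joint arm with a two-finger parallel gripper is mounted at the origin on the work surface. World frame = base frame: x ahead of the robot, y to its left, z up, the work surface at z = 0. Lengths are in mm, angles in rad, forces in N, time in s.
With the tool pointing down it reaches from about 400 to 875 mm from the base axis. Payload 4.4 kg.
Tool frame: the origin (TCP) lies where the fingers leave the gripper's body, on its centre line; the fingertips stand 73 mm ahead of it and the grasp point (between the pads) lies 54 mm ahead of it; z points along the fingers, y is the line along which they close (so a half turn about z gives the same grasp; the last joint's range is limited). The gripper opens to 85 mm and grips with 20 to 120 N. Pads are 22 mm wide; open, the fingers measure 114 mm over their backs; the gripper's body (76 mm by 85 mm) begins 54 mm behind the grasp point. The pads swing forward as they close: fully open they stand 13 mm farther back than shut.
Start: joints at [1.043, 0.628, 0.038, 1.517, -0.027, 0.996, -0.02], TCP at [289.64, -581.915, 303.913] pointing down, gripper open.
Joint ranges: [-3.06, 3.06], [-0.37, 2.12], [-1.25, 1.32], [0.18, 2.47], [-1.1, 4.24], [0.23, 1.98], [-2.94, 2.94]. Speed limits (rad/s): [2.57, 2.57, 3.14, 3.14, 3.14, 3.14, 3.14].

INTERFACE

Orientations are given as [roll, pitch, yaw] about the fixed x, y, z axes, in that order (R = Rz(yaw) Ry(pitch) Rx(roll)).
In Python, from cell import r gives the robot as it stands. The module is installed in compiled form; this text tells all that it offers.
- The arm moves only by the tool send_rows, never from a script. Its argument "commands" is one flat list of numbers, 5 for each row, row after row: the finger opening in m, from 0 to 0.0854, then the shift along the tool's x, y, z in m, then the turn about the tool's z in rad. In form: [gripper, dx, dy, dz, turn, gripper, dx, dy, dz, turn, ...]. A call has 1 to 5 rows; each row is the pose to reach, as a shift and turn from the pose commanded when the call began, along the tool's axes at that moment; what a row does not reach only later rows make up. A row lasts 1/12 s, in which the tool goes at most 41.7 mm and 7.16 degrees, less where a joint would pass 70% of its speed; a pose out of reach is approached as far as the arm can. A call with a gripper value outside its range is refused whole. The fingers move at their own pace and stop on an object; "newtons" is the grip in N (left out, the last holds). Time passes only in rows, so rows that repeat a pose let the fingers close. It gives the time, the measured TCP pose, the force, the opening and the grip force at its end, in the units of the state.
- r.observe(): the state, without advancing time (a new reading comes with each control period).
- r.get_image(name): name is "scene" or "top" or "wrist"; returns a dict with "img" (400x640x3 uint8, red, green, blue), "camera_matrix" (3x3 intrinsics, pixels), "k1" (the pictures are not rectified: a ray, as slopes to the right and down, at radius r is drawn at 1 + k1 r^2 times it, then the intrinsics apply), "xyz" and "orientation" of the camera in the world. Camera axes: x right, y up, looking along -z (the intrinsics and any distortion apply to the point x, -y, -z); pixel columns grow to the right and rows downward; lengths in mm; the calibration is good to about 2 mm. A picture is of the moment at which its call begins. There is no depth.
- r.hand_in(): hands the job in; it is judged then, once.
The state is a dict: "time": time; "qpos": joint angles; "joint_vel": joint speeds; "tau": joint torques, N m; "position": TCP position; "ee_rot": TCP orientation; "contact_force": force on the tool from outside, world axes, zero at the start; "moment": the same for the moment, N m; "opening": finger opening in mm; "gripper_force": force on a finger pad.
Only numpy, scipy, OpenCV 4.12 (cv2) and the standard library are available. Lean on these libraries where they do the work, as an engineer would, in place of code of your own. Each camera call takes 0.05 s, during which the arm holds its last target. There are 200 camera calls.

TASK

First swing the plant lamp's stiff arm round (it has an orange handle and turns only on the robot's side of the post) until the lamp is squarely over the cactus in the green pot. Then draw the sprung leg out until its yellow pointer lines up with the blue mark on the ruler and, holding it there without letting it move off the mark, turn the red cam lever fully closed, along the leg. Leave the other things on the bench where they are, and finish while still holding the leg at the mark with the lever closed, because the leg springs back if it is let go (I will tighten the nut).

Things in the scene. Friction and masses are not known exactly. Their poses are not given: they have to be found in the camera images.
- stand: plant lamp stand, fixed to the bench: dark base disc 150 mm across and 16 mm high, aluminium post 22 mm thick with the lamp arm's hub on top (240 mm high). Origin on the post's axis at bench level, z up; its +y is the direction in which the leg slides out, its -x side faces roughly to the robot. The leg runs along +y in an open-topped aluminium channel 34 mm high (60 mm wide, from 30 to 265 mm from the post axis) whose wall on the +x side carries the white ruler.
- lamp_arm (a joint): stiff swing joint of the lamp arm about the post's vertical axis, rad: 0 = arm along the stand's +y (over the leg), grows counterclockwise seen from above, through the stand's -x side (+1.57) to its -y side (+3.14); range -0.4 to 3.5. Friction about 0.35 N m (2.5 N at the handle); it stays where it is left. At the start it is near 0 and hangs over the leg and the cam lever.
- swing_grip (a point): middle of the grip length of the orange upright round handle on the lamp arm, 18 mm in diameter, that spins freely on its pin on the arm; it is free from 240 to 281 mm above the bench (arm bar top 236 mm); this point lies 261 mm high and 140 mm from the post axis and moves with the arm.
- lamp_center (a point): middle of the underside of the round white lamp head (100 mm across, 201 to 233 mm above the bench), 200 mm from the post axis at the end of the lamp arm.
- pot: loose green plastic plant pot, 112 mm across at the rim, 95 mm high, with a round cactus to 148 mm height; 0.6 kg. Origin at the centre of its underside, z up. It stands 180 to 220 mm from the post axis, on the side away from the leg (joint value of the arm about 2.5 to 3.1), so the lamp centre can come within 20 mm of its axis in plan. Stays where it is.
- leg: steel sliding leg (30 mm wide, top face 34 mm above the bench, rubber foot at its outer end) that slides along the stand's +y by 0 to 110 mm. Origin at bench level right under the lever's pivot axis and the yellow pointer; axes as the stand's. Retracted (where it starts), the origin lies 150 mm from the post axis. A spring pulls it back in with 2 to 4 N; it does not stay out by itself, also with the lever closed.
- lever (a joint): turn of the red cam lever about its vertical pivot on the leg, rad: 0 = wide open (its arm points to the stand's -x side, 1.35 rad away from the leg's outward +y direction), grows clockwise seen from above as it closes, 1.35 = fully closed against its stop, its arm pointing along the leg, outward. It starts between 0 and 0.2, and stays where it is left (friction about 0.06 N m).
- lever_grip (a point): place to grip the cam lever, on its pivot axis, 61 mm above the bench: the lever's hub block, 16 mm thick, 34 mm long along the lever (20 mm towards the lever's arm, 14 mm the other way), from 42 to 72 mm above the bench. x axis points from the pivot away from the lever's arm (the arm, 16 mm thick and 14 mm high, from 43 to 57 mm above the bench, runs to 68 mm from the pivot along -x), z up. Free space 34 to 42 mm high beside the pivot; pulling here draws the leg.
- mark: blue mark clip fixed on the ruler beside the leg: a 4 mm wide blue bar across the ruler, top 41 mm above the bench. Origin at bench level on the leg's centre line, level with the mark; axes as the stand's. The leg is at the mark when its origin coincides with this one; 30 to 90 mm of draw.
- saucer: loose white ceramic saucer 136 mm across, 20 mm high; origin under its centre. Stays where it is.
- trowel: loose stainless steel garden trowel with wooden handle, 305 mm long, 72 mm wide, 30 mm high, lying along its x; origin at the root of the blade. Stays where it is. (Further left, more than 430 mm left of the robot base, stands a fixed aluminium tin with half-open lid, up to 250 mm high; a 170 mm high trough lines the far edge.)
- sprayer: loose grey plastic spray bottle 80 mm across, 215 mm high; origin under its centre. Stays where it is.
- clay_pot: loose small terracotta pot 78 mm across, 70 mm high; origin under its centre. Stays where it is.

How it is judged:
By the outcome, as a careful person would: the job done as asked, in the order asked, and still so for the second after the job is handed in, while the arm keeps its last pose, push and grip.
It also fails if it takes over 58 s, if anything falls off the work surface, if the arm or the gripper's body presses on something with over 40 N, if the wrist force passes 120 N, or if a joint passes its speed limit or range.

## Working session

There is one attempt and no reset: what is moved stays moved. The work goes in short steps, Python scripts to look and compute and a tool call to move; the robot and the scene stay as the last step left them, time stands still between calls to the robot, and variables do not carry over. Pictures are saved under pics/ and viewed, at most 13 in all, crops included, and the job is handed in when it is done.

Besides the shell and the picture viewer there is one more tool, called after "Emit:" in YAML: its name, and indented under it one key for each argument. send_rows: Moves the arm, as the interface text tells. Its arguments: {"type":"object","properties":{"commands":{"type":"array","items":{"type":"number"}},"newtons":{"type":"number"}},"required":["commands"]}

```bash
mkdir -p pics
cat > h.py <<'E'
import numpy as np, cv2
from cell import r
from scipy.spatial.transform import Rotation as R
def snap(n,f,crop=None,s=1):
    d=r.get_image(n); im=d["img"][:,:,::-1]
    np.savez('pics/'+f+'.npz',**{k:np.array(v) for k,v in d.items()})
    if crop: im=im[crop[1]:crop[3],crop[0]:crop[2]]
    cv2.imwrite('pics/'+f+'.png',cv2.resize(np.ascontiguousarray(im),None,fx=s,fy=s,interpolation=cv2.INTER_CUBIC)); return d
def rot(o):
    o=np.array(o,float); 
    return o if o.shape==(3,3) else R.from_euler('xyz',o).as_matrix()
def ray(d,u,v):
    K=np.array(d["camera_matrix"]);k=float(d["k1"])
    p=np.array([(u-K[0,2])/K[0,0],(v-K[1,2])/K[1,1]]);q=p.copy()
    for _ in range(30): q=p/(1+k*q@q)
    return np.array(d["xyz"],float),rot(d["orientation"])@np.array([q[0],-q[1],-1])
def at(d,u,v,z):
    c,w=ray(d,u,v); return (c+w*(z-c[2])/w[2]).round(1)
def proj(d,P):
    K=np.array(d["camera_matrix"]);k=float(d["k1"])
    c=rot(d["orientation"]).T@(np.array(P,float)-np.array(d["xyz"],float))
    q=np.array([c[0],-c[1]])/-c[2]; q=q*(1+k*q@q)
    return np.array([K[0,0]*q[0]+K[0,2],K[1,1]*q[1]+K[1,2]]).round(1)
def tri(a,b):
    (c1,w1),(c2,w2)=a,b; A=np.c_[w1,-w2]; t=np.linalg.lstsq(A,c2-c1,rcond=None)[0]
    return ((c1+w1*t[0]+c2+w2*t[1])/2).round(1), np.linalg.norm(A@t-(c2-c1)).round(1)
E
python3 - <<'E'
from h import *
s=r.observe(); print({k:s[k] for k in("time","position","ee_rot","opening","contact_force")})
for n in("top","scene"):
    d=snap(n,n+'0',s=1.25); print(n,d["xyz"],d["orientation"],d["camera_matrix"],d["k1"])
E
```

```text
{'time': 0.0, 'position': array([ 289.41991792, -581.46028665,  302.99468447]), 'ee_rot': array([-3.13969105e+00,  2.52308124e-05,  4.61775572e-01]), 'opening': 85.35829367447631, 'contact_force': array([ 0.61664939, -0.25778167,  0.61132554])}
top [ 460.62911046  -89.58748286 1763.89351261] [ 0.04491785 -0.02157107 -1.54148445] [[510.50888799   0.         312.35197473]
 [  0.         510.50888799 207.28384424]
 [  0.           0.           1.        ]] 0.03304789317153903
scene [1000.7261063   726.07723565  783.32434283] [ 1.01205556 -0.01606894  2.65510361] [[381.25087915   0.         318.52727565]
 [  0.         381.25087915 195.55353989]
 [  0.           0.           1.        ]] -0.06647054151113017
```

View pics/top0.png

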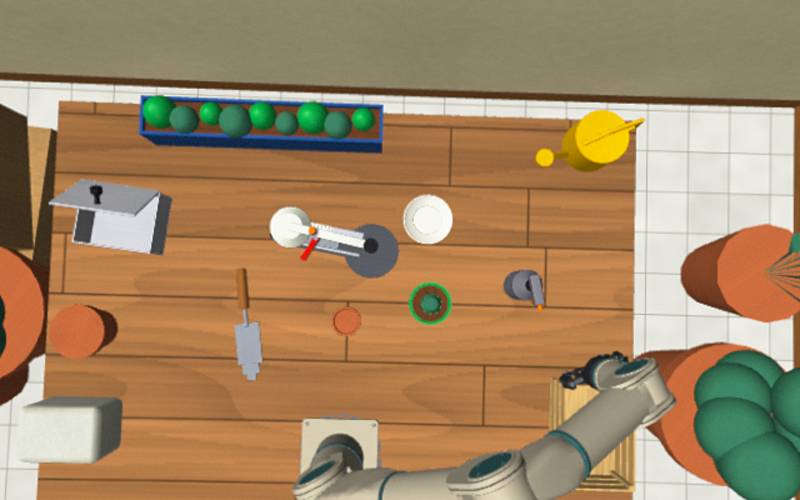

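View pics/scene0.png

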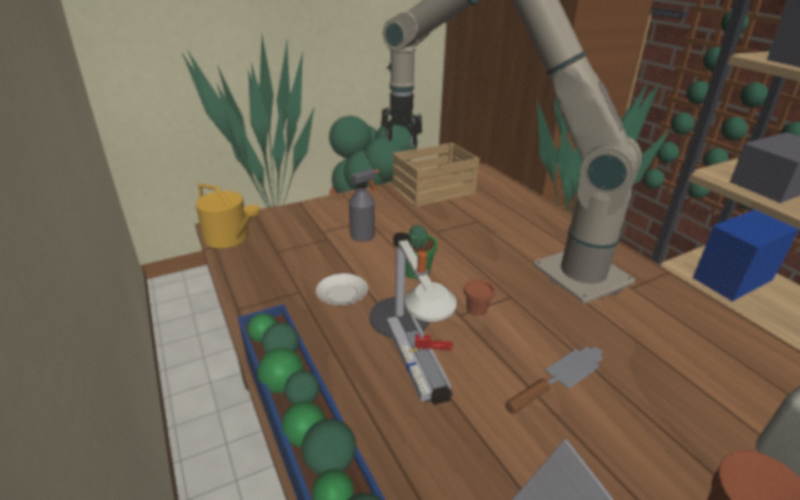

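Run:
```python
from h import *
for n,c,f,s in(("top",(205,150,365,262),'top1',5),("scene",(270,180,390,330),'scene1',4)):
    im=cv2.imread('pics/'+n+'0.png'); im=np.load('pics/'+n+'0.npz')["img"][:,:,::-1]
    cv2.imwrite('pics/'+f+'.png',cv2.resize(np.ascontiguousarray(im[c[1]:c[3],c[0]:c[2]]),None,fx=s,fy=s,interpolation=cv2.INTER_CUBIC))
```

```text
(no output)
```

View pics/top1.png

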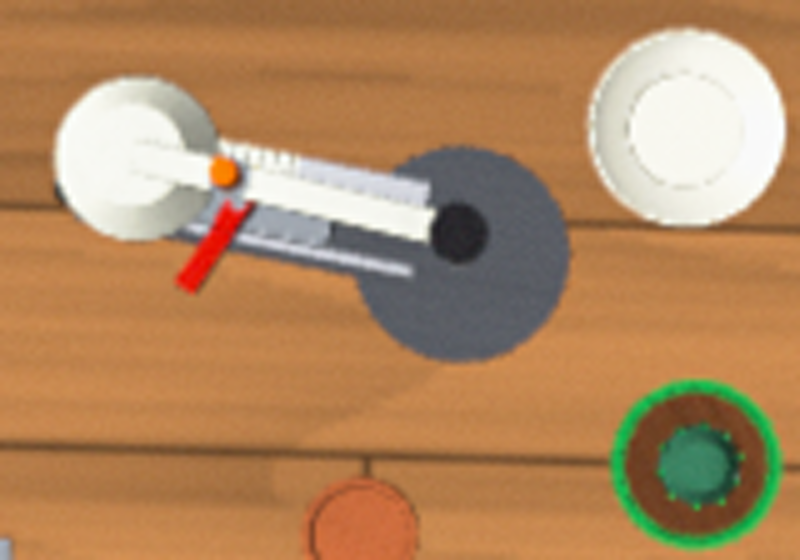

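View pics/scene1.png

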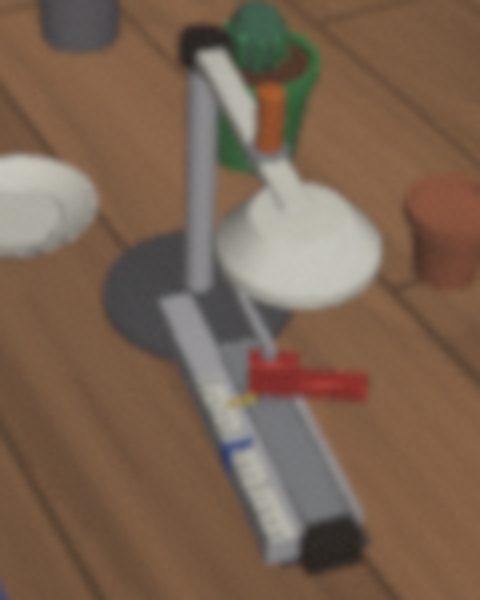

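Run:
```python
from h import *
T=np.load('pics/top0.npz');S=np.load('pics/scene0.npz')
t=lambda u,v,z:at(T,205+u/5,150+v/5,z)
s=lambda u,v,z:at(S,270+u/4,180+v/4,z)
base=t(463,254,16);hub=t(458,233,245);h=t(225,172,281);pot=t(696,464,95);
print('base',base,'hub',hub,'handle',h,np.hypot(*(h-hub)[:2]),'lamp',t(137,158,215),'pot',pot, np.hypot(*(pot-base)[:2]),'clay',t(362,532,70),'saucer',t(687,128,20))
print('chan near end top of +x wall corners T',t(430,182,34),t(430,200,34),'-x wall',t(412,270,34))
print('pointer',s(240,402,38),'mark',s(235,447,41),'foot',s(333,520,34),'leverhubtop',s(275,360,72),'armend',s(365,382,57), 'T armend',t(190,285,57),'T hub',t(235,208,72))
print('channel S: +x wall outer near',s(163,303,34),'far',s(265,558,34),'-x wall far',s(360,535,34))
print('scene handle top',s(271,88,281))
```

```text
base [561.  -73.8  16. ] hub [560.3 -72.5 245. ] handle [589.2  63.4 281. ] 138.93890743776564 lamp [601.8 123.7 215. ] pot [ 423.8 -230.8   95. ] 208.50141486330494 clay [372.1 -13.3  70. ] saucer [ 652.1 -224.8   20. ]
chan near end top of +x wall corners T [608.2 -50.   34. ] [596.  -50.4  34. ] -x wall [548.  -39.7  34. ]
pointer [609.  78.  38.] mark [633.8 115.2  41. ] foot [605.7 192.2  34. ] leverhubtop [586.5  83.8  72. ] armend [534.4 116.6  57. ] T armend [532.4 107.2  57. ] T hub [583.7  77.6  72. ]
channel S: +x wall outer near [607.6 -40.8  34. ] far [658.9 198.5  34. ] -x wall far [597.1 210.2  34. ]
scene handle top [589.9  66.3 281. ]
```

Emit:
send_rows:
  commands: [0.0854, 0.0281, -0.0225, -0.018, -0.12, 0.0854, 0.0562, -0.045, -0.036, -0.24, 0.0854, 0.0843, -0.0675, -0.054, -0.36, 0.0854, 0.1124, -0.09, -0.072, -0.48, 0.0854, 0.1407, -0.1123, -0.09, -0.6]
  newtons: 60

```text
time: 0.52
position: [365.8, -416.9, 394.3]
ee_rot: [-3.141, -0.0, 1.068]
contact_force: [0.6, -0.5, 1.3]
opening: 85.5
gripper_force: 0.0
```

Emit:
send_rows:
  commands: [0.0854, 0.0379, -0.0028, 0, -0.1016, 0.0854, 0.0758, -0.0056, 0, -0.2033, 0.0854, 0.1137, -0.0084, 0, -0.3049, 0.0854, 0.1516, -0.0112, 0, -0.4066, 0.0854, 0.1895, -0.014, 0, -0.5082]

```text
time: 0.93
position: [445.8, -244.6, 393.8]
ee_rot: [-3.141, 0.0, 1.575]
contact_force: [0.3, 0.1, 0.8]
opening: 85.8
gripper_force: 0.0
```

Emit:
send_rows:
  commands: [0.0854, 0.0317, 0.0148, 0, 0, 0.0854, 0.0634, 0.0296, 0, 0, 0.0854, 0.0951, 0.0444, 0, 0, 0.0854, 0.1268, 0.0592, 0, 0, 0.0854, 0.1585, 0.074, 0, 0]

```text
time: 1.35
position: [520.0, -86.4, 393.7]
ee_rot: [-3.141, 0.0, 1.57]
contact_force: [0.5, -0.2, -0.1]
opening: 85.8
gripper_force: 0.0
```

Emit:
send_rows:
  commands: [0.0854, 0.0303, 0.014, 0, 0, 0.0854, 0.0606, 0.028, 0, 0, 0.0854, 0.0909, 0.042, 0, 0, 0.0854, 0.1212, 0.056, 0, 0, 0.0854, 0.1514, 0.0702, 0, 0]

```text
time: 1.77
position: [590.4, 64.8, 393.5]
ee_rot: [-3.141, 0.0, 1.57]
contact_force: [0.5, 0.3, 0.5]
opening: 85.2
gripper_force: 0.0
```

Run:
```python
from h import *
d=snap("wrist",'w1'); s=r.observe(); print(s["time"],s["position"],s["ee_rot"]); print(d["xyz"],d["orientation"])
print(proj(d,[589.5,64.5,281]),proj(d,[601.8,123.7,233]),proj(d,[560.5,-73,245]))
```

```text
1.8167 [592.18081633  73.33406493 393.58203657] [ 3.13942021 -0.00756556  1.57848634]
[589.72722732 146.94644077 464.2980913 ] [-0.32880267  0.00066898 -0.00085554]
[313.7 227.8] [330.9 124.2] [281.  353.6]
```

View pics/w1.png

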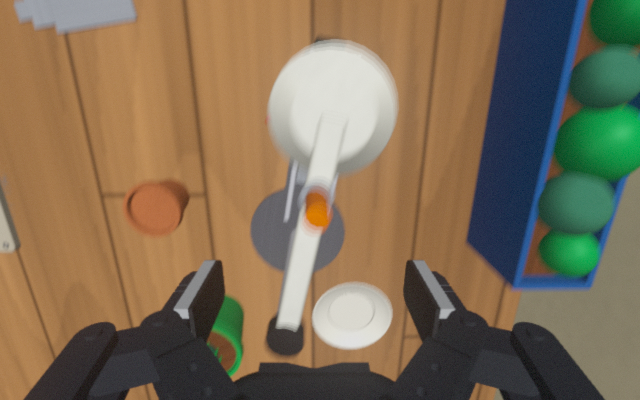

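Emit:
send_rows:
  commands: [0.0854, 0, 0, 0, 0, 0.0854, 0, 0, 0.005, 0, 0.0854, 0, 0, 0.01, 0]

```text
time: 2.07
position: [589.9, 61.9, 383.3]
ee_rot: [-3.141, 0.001, 1.568]
contact_force: [-0.6, 0.0, -0.6]
opening: 85.3
gripper_force: 0.0
```

```bash
cat >> h.py <<'E'
def blob(d,lo,hi,box=None):
    h=cv2.cvtColor(np.array(d["img"]),cv2.COLOR_RGB2HSV); m=cv2.inRange(h,lo,hi)
    if box: k=np.zeros_like(m); k[box[1]:box[3],box[0]:box[2]]=1; m*=k
    v,u=np.nonzero(m); return u,v
E
python3 - <<'E'
from h import *
d=snap("wrist",'w2'); s=r.observe(); print(s["time"],s["position"],s["ee_rot"])
u,v=blob(d,(5,150,120),(18,255,255),(260,150,370,280)); print(len(u),u.min(),u.max(),v.min(),v.max(),u.mean(),v.mean())
print(proj(d,[589.5,64.5,281]),proj(d,[589.5,64.5,240]),[at(d,u.mean(),v.mean(),z) for z in(270,281)])
E
```

```text
2.1167 [589.28763775  61.3900057  382.10906548] [-3.13886642e+00  1.64936653e-03  1.56770732e+00]
1036 301 328 194 238 314.7055984555985 216.77316602316603
[314.4 230.2] [314.3 206.3] [array([589.7,  68.6, 270. ]), array([589.7,  73.1, 281. ])]
```

Emit:
send_rows:
  commands: [0.0854, 0.001, 0, 0.03, 0, 0.0854, 0.001, 0, 0.055, 0, 0.0854, 0.001, 0, 0.067, 0, 0.03, 0.001, 0, 0.067, 0, 0.014, 0.001, 0, 0.067, 0]
  newtons: 50

```text
time: 2.53
position: [589.8, 63.0, 316.5]
ee_rot: [-3.14, 0.001, 1.568]
contact_force: [-0.5, 0.1, 0.7]
opening: 63.8
gripper_force: 0.0
```

Emit:
send_rows:
  commands: [0.012, 0, 0, 0, 0, 0.012, 0, 0, 0, 0, 0.012, 0, 0, 0, 0, 0.012, 0, 0, 0, 0]

```text
time: 2.87
position: [590.5, 64.3, 318.1]
ee_rot: [3.14, -0.0, 1.57]
contact_force: [-0.2, -1.1, 3.0]
opening: 16.8
gripper_force: 48.6
```

Run:
```python
import numpy as np
c=np.array([560.5,-73.]);p0=np.array([589.9,64.5]);
r0=np.hypot(*(p0-c));a0=np.arctan2(*(p0-c)[::-1]);a1=np.arctan2(-230.8+73,423.8-560.5)+2*np.pi
print(r0,np.degrees(a0),np.degrees(a1))
N=30;P=np.array([c+139.5*np.array([np.cos(a),np.sin(a)]) for a in np.linspace(a0,a1,N+1)]);P[0]=p0
for i in range(0,N,5):
    print(i,[round(float(x),4) for k in range(1,6) for x in(0.012,(P[i+k]-P[i])[1]/1e3,(P[i+k]-P[i])[0]/1e3,0,0)],P[i+5].round(1))
```

```text
140.6080011948111 77.93085696934523 229.098060060965
0 [0.012, 0.001, -0.0123, 0.0, 0.0, 0.012, 0.0019, -0.0246, 0.0, 0.0, 0.012, 0.0018, -0.0368, 0.0, 0.0, 0.012, 0.0006, -0.049, 0.0, 0.0, 0.012, -0.0016, -0.0611, 0.0, 0.0] [528.8  62.9]
5 [0.012, -0.0033, -0.0118, 0.0, 0.0, 0.012, -0.0076, -0.0233, 0.0, 0.0, 0.012, -0.013, -0.0343, 0.0, 0.0, 0.012, -0.0192, -0.0449, 0.0, 0.0, 0.012, -0.0264, -0.0548, 0.0, 0.0] [474.   36.4]
10 [0.012, -0.008, -0.0093, 0.0, 0.0, 0.012, -0.0168, -0.0178, 0.0, 0.0, 0.012, -0.0263, -0.0255, 0.0, 0.0, 0.012, -0.0365, -0.0324, 0.0, 0.0, 0.012, -0.0472, -0.0384, 0.0, 0.0] [435.6 -10.8]
15 [0.012, -0.0112, -0.005, 0.0, 0.0, 0.012, -0.0228, -0.009, 0.0, 0.0, 0.012, -0.0347, -0.0119, 0.0, 0.0, 0.012, -0.0468, -0.0138, 0.0, 0.0, 0.012, -0.0591, -0.0146, 0.0, 0.0] [421.  -69.9]
20 [0.012, -0.0123, 0.0003, 0.0, 0.0, 0.012, -0.0245, 0.0016, 0.0, 0.0, 0.012, -0.0365, 0.004, 0.0, 0.0, 0.012, -0.0482, 0.0075, 0.0, 0.0, 0.012, -0.0597, 0.0119, 0.0, 0.0] [ 433.  -129.5]
25 [0.012, -0.011, 0.0055, 0.0, 0.0, 0.012, -0.0214, 0.0119, 0.0, 0.0, 0.012, -0.0313, 0.0192, 0.0, 0.0, 0.012, -0.0405, 0.0273, 0.0, 0.0, 0.012, -0.0489, 0.0362, 0.0, 0.0] [ 469.2 -178.4]
```

Emit:
send_rows:
  commands: [0.012, 0.001, -0.0123, 0, 0, 0.012, 0.0019, -0.0246, 0, 0, 0.012, 0.0018, -0.0368, 0, 0, 0.012, 0.0006, -0.049, 0, 0, 0.012, -0.0016, -0.0611, 0, 0]

```text
time: 3.28
position: [530.3, 63.7, 318.1]
ee_rot: [3.136, -0.001, 1.571]
contact_force: [3.1, 0.5, 2.6]
opening: 16.3
gripper_force: 49.8
```

Emit:
send_rows:
  commands: [0.012, -0.0033, -0.0118, 0, 0, 0.012, -0.0076, -0.0233, 0, 0, 0.012, -0.013, -0.0343, 0, 0, 0.012, -0.0192, -0.0449, 0, 0, 0.012, -0.0264, -0.0548, 0, 0]

```text
time: 3.7
position: [475.4, 37.5, 318.1]
ee_rot: [3.136, -0.002, 1.571]
contact_force: [3.9, 1.5, 0.1]
opening: 17.2
gripper_force: 49.8
```

Emit:
send_rows:
  commands: [0.012, -0.008, -0.0093, 0, 0, 0.012, -0.0168, -0.0178, 0, 0, 0.012, -0.0263, -0.0255, 0, 0, 0.012, -0.0365, -0.0324, 0, 0, 0.012, -0.0472, -0.0384, 0, 0]

```text
time: 4.12
position: [436.2, -10.7, 318.0]
ee_rot: [3.138, -0.001, 1.57]
contact_force: [3.4, 2.8, 7.5]
opening: 16.8
gripper_force: 50.2
```

Emit:
send_rows:
  commands: [0.012, -0.0112, -0.005, 0, 0, 0.012, -0.0228, -0.009, 0, 0, 0.012, -0.0347, -0.0119, 0, 0, 0.012, -0.0468, -0.0138, 0, 0, 0.012, -0.0591, -0.0146, 0, 0]

```text
time: 4.53
position: [421.7, -70.0, 318.0]
ee_rot: [3.138, -0.001, 1.57]
contact_force: [2.8, 3.2, 6.8]
opening: 16.9
gripper_force: 50.2
```

Emit:
send_rows:
  commands: [0.012, -0.0123, 0.0003, 0, 0, 0.012, -0.0245, 0.0016, 0, 0, 0.012, -0.0365, 0.004, 0, 0, 0.012, -0.0482, 0.0075, 0, 0, 0.012, -0.0597, 0.0119, 0, 0]

```text
time: 4.95
position: [433.6, -129.4, 318.0]
ee_rot: [3.139, -0.001, 1.57]
contact_force: [2.8, 4.5, 7.2]
opening: 16.5
gripper_force: 50.3
```

Emit:
send_rows:
  commands: [0.012, -0.011, 0.0055, 0, 0, 0.012, -0.0214, 0.0119, 0, 0, 0.012, -0.0313, 0.0192, 0, 0, 0.012, -0.0405, 0.0273, 0, 0, 0.012, -0.0489, 0.0362, 0, 0]

```text
time: 5.37
position: [469.3, -177.9, 318.0]
ee_rot: [3.141, -0.001, 1.57]
contact_force: [-0.1, 5.7, 9.3]
opening: 16.7
gripper_force: 50.6
```

Emit:
send_rows:
  commands: [0.012, 0, 0, 0, 0, 0.012, 0, 0, 0, 0, 0.06, 0, 0, 0, 0, 0.085, 0, 0, 0, 0, 0.085, 0, 0, 0, 0]

```text
time: 5.78
position: [467.7, -178.8, 316.4]
ee_rot: [-3.139, -0.0, 1.569]
contact_force: [0.1, -1.4, 0.2]
opening: 52.5
gripper_force: 0.0
```

Emit:
send_rows:
  commands: [0.085, 0, 0, -0.02, 0, 0.085, 0, 0, -0.06, 0, 0.085, 0, 0, -0.1, 0, 0.085, 0.03, 0.01, -0.12, -0.12, 0.085, 0.07, 0.02, -0.12, -0.24]

```text
time: 6.2
position: [490.3, -111.7, 441.2]
ee_rot: [3.136, 0.006, 1.807]
contact_force: [1.3, -0.3, -1.5]
opening: 85.0
gripper_force: 0.0
```

Run:
```python
from h import *
s=r.observe(); print(s["time"],s["position"],s["ee_rot"])
T=snap("top",'top2',(205,150,365,262),5)
```

```text
6.2 [ 490.29902578 -111.70390289  441.24974723] [3.13556807 0.00617252 1.80673151]
```

View pics/top2.png

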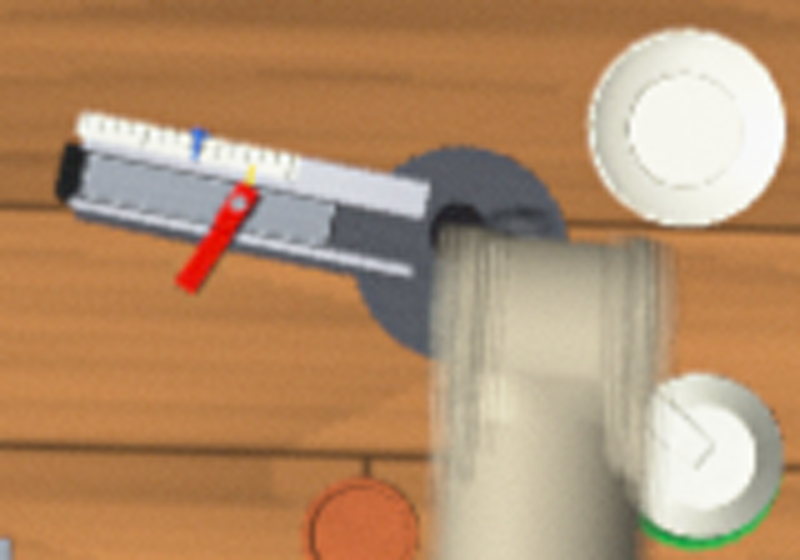

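Run:
```python
from h import *
T=np.load('pics/top2.npz')
t=lambda u,v,z:at(T,205+u/5,150+v/5,z)
pts=dict(pivot=(239,203,72),end=(190,285,57),ptr=(251,167,38),mark=(199,143,41),markin=(196,158,41),rul0=(82,112,36),rul1=(430,182,36),in0=(82,152,34),in1=(428,217,34),w0=(75,201,34),w1=(412,271,34),foot=(73,172,34),lamp=(704,457,217))
W={k:t(*p) for k,p in pts.items()}
for k in W: print(k,W[k])
for a,b in(('rul1','rul0'),('in1','in0'),('w1','w0')):
    d=W[b]-W[a];print(np.degrees(np.arctan2(d[1],d[0])))
c=np.array([560.6,-73.2])
for al in(78,79,80):
    A=np.radians(al);y=np.array([np.cos(A),np.sin(A)]);x=np.array([y[1],-y[0]])
    print(al,{k:[round(float((W[k][:2]-c)@x),1),round(float((W[k][:2]-c)@y),1)] for k in W}, (c+150*y).round(1))
d=W['end']-W['pivot'];print('lever',np.degrees(np.arctan2(d[1],d[0])))
```

```text
pivot [587.1  75.   72. ]
end [532.4 107.2  57. ]
ptr [614.3  71.1  38. ]
mark [629.1 106.3  41. ]
markin [618.9 108.   41. ]
rul0 [648.1 186.4  36. ]
rul1 [608.1 -50.1  36. ]
in0 [621.2 185.8  34. ]
in1 [584.4 -49.4  34. ]
w0 [587.8 189.2  34. ]
w1 [547.4 -39.7  34. ]
foot [607.4 191.3  34. ]
lamp [ 430.8 -225.2  217. ]
80.40023101773089
81.10745129175186
79.99059226635927
78 {'pivot': [-4.9, 150.5], 'end': [-65.1, 170.6], 'ptr': [22.5, 152.3], 'mark': [29.7, 189.8], 'markin': [19.4, 189.4], 'rul0': [31.6, 272.1], 'rul1': [41.7, 32.5], 'in0': [5.4, 265.9], 'in1': [18.3, 28.2], 'w0': [-28.0, 262.3], 'w1': [-19.9, 30.0], 'foot': [-9.2, 268.5], 'lamp': [-95.4, -175.7]} [591.8  73.5]
79 {'pivot': [-2.3, 150.5], 'end': [-62.1, 171.7], 'ptr': [25.2, 151.9], 'mark': [33.0, 189.3], 'markin': [22.7, 189.0], 'rul0': [36.4, 271.5], 'rul1': [42.2, 31.7], 'in0': [10.1, 265.8], 'in1': [18.8, 27.9], 'w0': [-23.4, 262.8], 'w1': [-19.3, 30.4], 'foot': [-4.5, 268.6], 'lamp': [-98.4, -174.0]} [589.2  74. ]
80 {'pivot': [0.4, 150.6], 'end': [-59.1, 172.8], 'ptr': [27.8, 151.4], 'mark': [36.3, 188.7], 'markin': [25.9, 188.6], 'rul0': [41.1, 270.9], 'rul1': [42.8, 31.0], 'in0': [14.7, 265.6], 'in1': [19.3, 27.6], 'w0': [-18.8, 263.1], 'w1': [-18.8, 30.7], 'foot': [0.2, 268.6], 'lamp': [-101.4, -172.2]} [586.6  74.5]
lever 149.51614825809
```

Emit:
send_rows:
  commands: [0.085, 0.0305, 0.0275, 0, -0.12, 0.085, 0.0615, 0.055, 0, -0.24, 0.085, 0.0925, 0.083, 0, -0.36, 0.085, 0.1235, 0.111, 0, -0.48, 0.085, 0.1547, 0.1385, 0, -0.6]

```text
time: 6.67
position: [587.0, 75.5, 436.1]
ee_rot: [-3.139, -0.001, 2.415]
contact_force: [0.8, -0.3, 0.1]
opening: 85.0
gripper_force: 0.0
```

Emit:
send_rows:
  commands: [0.085, 0, 0, 0.03, -0.1, 0.085, 0, 0, 0.065, -0.198, 0.085, 0, 0, 0.1, -0.198, 0.085, 0, 0, 0.135, -0.198, 0.085, 0, 0, 0.17, -0.198]

```text
time: 7.08
position: [585.9, 73.9, 264.6]
ee_rot: [-3.14, -0.001, 2.608]
contact_force: [0.4, 0.3, 0.6]
opening: 85.0
gripper_force: 0.0
```

Emit:
send_rows:
  commands: [0.085, 0, 0, 0.02, 0, 0.085, 0, 0, 0.03, 0, 0.085, 0, 0, 0.03, 0, 0.085, 0, 0, 0.03, 0]

```text
time: 7.42
position: [587.1, 74.6, 237.2]
ee_rot: [-3.141, -0.0, 2.608]
contact_force: [0.2, 0.1, -0.2]
opening: 85.1
gripper_force: 0.0
```

Run:
```python
from h import *
d=snap("wrist",'w3',(120,100,440,340),2.5); s=r.observe(); print(s["time"],s["position"],s["ee_rot"])
for n,P in dict(pivot=[586.9,74.8,72],mark=[629,106.3,41],ptr=[614.3,71.1,38],end=[532.4,107.2,57]).items(): print(n,(proj(d,P)-[120,100])*2.5)
T=r.get_image("top"); np.savez('pics/t3.npz',**T)
```

```text
7.4667 [587.66757987  74.79277808 238.10862098] [3.14037999e+00 1.33307888e-03 2.60794673e+00]
pivot [488.75 252.5 ]
mark [622.5 277. ]
ptr [517.5 287.5]
end [489.5   42.25]
```

View pics/w3.png

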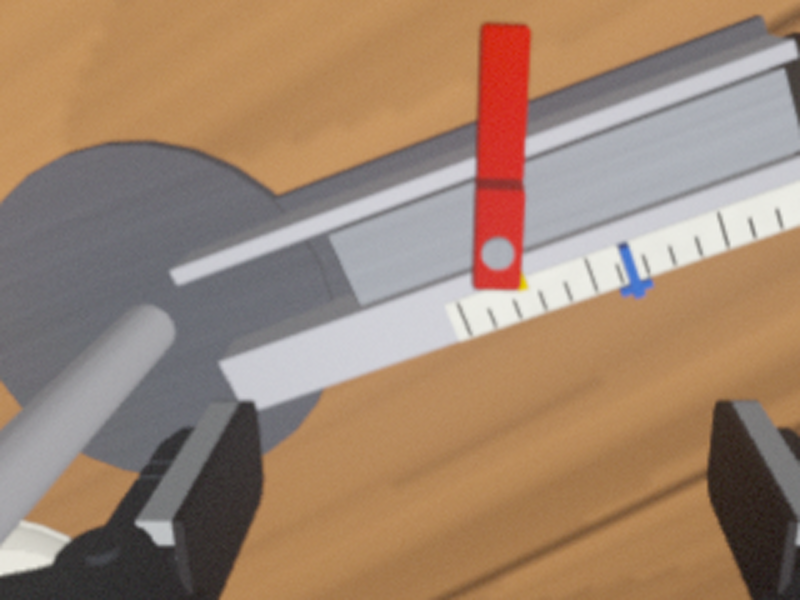

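Run:
```python
from h import *
d=np.load('pics/w3.npz')
t=lambda u,v,z:at(d,120+u/2.5,100+v/2.5,z)
pts=dict(pivot=(497,253,72),end=(505,26,57),ptr=(524,283,38),mark=(628,267,41),mk0=(623,245,41),mk1=(634,290,41),rul0=(800,210,36),rul1=(460,340,36),in0=(800,155,34),in1=(222,361,34),w0=(797,48,34),w1=(178,283,34),hubA=(476,285,72),hubB=(523,289,72),tip1=(480,26,57),tip2=(530,28,57))
W={k:t(*p) for k,p in pts.items()}
for k in W: print(k,W[k])
for a,b in(('rul1','rul0'),('in1','in0'),('w1','w0'),('mk0','mk1'),('pivot','end'),('hubA','hubB')):
    e=W[b]-W[a];print(a,b,np.degrees(np.arctan2(e[1],e[0])))
c=np.array([560.6,-73.2])
for al in(79,80,81):
    A=np.radians(al);y=np.array([np.cos(A),np.sin(A)]);x=np.array([y[1],-y[0]])
    print(al,{k:[round(float((W[k][:2]-c)@x),1),round(float((W[k][:2]-c)@y),1)] for k in W})
```

```text
pivot [588.3  77.   72. ]
end [530.6 113.8  57. ]
ptr [614.  74.  38.]
mark [626.6 109.7  41. ]
mk0 [618.2 112.   41. ]
mk1 [635.6 107.5  41. ]
rul0 [640.7 172.7  36. ]
rul1 [622.6  41.4  36. ]
in0 [622.9 181.2  34. ]
in1 [584.4 -42.7  34. ]
w0 [588.4 195.   34. ]
w1 [550.  -37.5  34. ]
hubA [594.3  65.7  72. ]
hubB [603.1  78.   72. ]
tip1 [526.7 107.2  57. ]
tip2 [535.  120.1  57. ]
rul1 rul0 82.15111666988324
in1 in0 80.24330305060903
w1 w0 80.62161880696894
mk0 mk1 -14.500166766552585
pivot end 147.4710175219105
hubA hubB 54.41828241691894
79 {'pivot': [-1.5, 152.7], 'end': [-65.1, 177.8], 'ptr': [24.3, 154.7], 'mark': [29.9, 192.1], 'mk0': [21.2, 192.8], 'mk1': [39.1, 191.7], 'rul0': [31.7, 256.7], 'rul1': [39.0, 124.3], 'in0': [12.6, 261.6], 'in1': [17.5, 34.5], 'w0': [-23.9, 268.6], 'w1': [-17.2, 33.0], 'hubA': [6.6, 142.8], 'hubB': [12.9, 156.5], 'tip1': [-67.7, 170.6], 'tip2': [-62.0, 184.9]}
80 {'pivot': [1.2, 152.7], 'end': [-62.0, 178.9], 'ptr': [27.0, 154.2], 'mark': [33.2, 191.6], 'mk0': [24.6, 192.4], 'mk1': [42.5, 191.0], 'rul0': [36.2, 256.1], 'rul1': [41.2, 123.6], 'in0': [17.2, 261.4], 'in1': [18.1, 34.2], 'w0': [-19.2, 269.0], 'w1': [-16.6, 33.3], 'hubA': [9.1, 142.6], 'hubB': [15.6, 156.3], 'tip1': [-64.7, 171.8], 'tip2': [-58.8, 185.9]}
81 {'pivot': [3.9, 152.7], 'end': [-58.9, 180.0], 'ptr': [29.7, 153.7], 'mark': [36.6, 191.0], 'mk0': [27.9, 191.9], 'mk1': [45.8, 190.2], 'rul0': [40.6, 255.4], 'rul1': [43.3, 122.9], 'in0': [21.7, 261.0], 'in1': [18.7, 33.8], 'w0': [-14.5, 269.2], 'w1': [-16.1, 33.6], 'hubA': [11.6, 142.5], 'hubB': [18.3, 156.0], 'tip1': [-61.7, 172.9], 'tip2': [-55.5, 186.9]}
```

Emit:
send_rows:
  commands: [0.085, 0, 0.0012, 0.035, 0.026, 0.085, 0, 0.0012, 0.07, 0.026, 0.085, 0, 0.0012, 0.1, 0.026, 0.085, 0, 0.0012, 0.118, 0.026, 0.06, 0, 0.0012, 0.119, 0.026]
  newtons: 60

```text
time: 7.93
position: [586.5, 75.1, 115.9]
ee_rot: [-3.139, -0.002, 2.582]
contact_force: [-0.5, 0.4, 0.1]
opening: 74.9
gripper_force: 0.0
```

Emit:
send_rows:
  commands: [0.03, 0, 0, 0, 0, 0.01, 0, 0, 0, 0, 0.01, 0, 0, 0, 0, 0.01, 0, 0, 0, 0, 0.01, 0, 0, 0, 0]

```text
time: 8.35
position: [589.4, 77.2, 119.9]
ee_rot: [3.136, 0.003, 2.582]
contact_force: [0.3, 0.0, 4.2]
opening: 15.1
gripper_force: 59.9
```

Run:
```python
from h import *
s=r.observe(); print({k:np.round(s[k],3) for k in("time","position","ee_rot","contact_force","moment","opening","gripper_force")})
```

```text
{'time': np.float64(8.35), 'position': array([589.417,  77.217, 119.917]), 'ee_rot': array([3.136e+00, 3.000e-03, 2.582e+00]), 'contact_force': array([0.256, 0.034, 4.239]), 'moment': array([-0.53 ,  0.182, -0.065]), 'opening': np.float64(15.117), 'gripper_force': np.float64(59.895)}
```

Emit:
send_rows:
  commands: [0.01, 0.0036, 0.0088, 0, 0, 0.01, 0.0072, 0.0176, 0, 0, 0.01, 0.0107, 0.0264, 0, 0, 0.01, 0.0143, 0.0352, 0, 0, 0.01, 0.0143, 0.0352, 0, 0]

```text
time: 8.77
position: [595.9, 114.2, 119.8]
ee_rot: [3.139, 0.003, 2.583]
contact_force: [1.2, -1.9, 9.8]
opening: 15.2
gripper_force: 60.9
```

Emit:
send_rows:
  commands: [0.01, 0, 0, 0, 0, 0.01, 0, 0, 0, 0, 0.01, 0, 0, 0, 0, 0.01, 0, 0, 0, 0]

```text
time: 9.1
position: [595.6, 111.9, 119.9]
ee_rot: [3.141, 0.004, 2.581]
contact_force: [0.1, -2.6, 10.0]
opening: 14.9
gripper_force: 60.9
```

Run:
```python
from h import *
s=r.observe(); print({k:np.round(s[k],3) for k in("time","position","ee_rot","contact_force","moment","opening","gripper_force")})
w=snap("wrist",'w4'); sc=snap("scene",'s4')
a=cv2.resize(np.ascontiguousarray(w["img"][:,:,::-1]),None,fx=.75,fy=.75)
b=cv2.resize(np.ascontiguousarray(sc["img"][240:330,300:380,::-1]),None,fx=5,fy=5,interpolation=cv2.INTER_CUBIC)[:300]
T=snap("top",'t4'); c=cv2.resize(np.ascontiguousarray(T["img"][165:215,205:285,::-1]),None,fx=5,fy=5,interpolation=cv2.INTER_CUBIC)
o=np.zeros((600,800,3),np.uint8);o[:300,:480]=a;o[300:600,:400]=b;o[300:550,400:800]=c;cv2.imwrite('pics/m4.png',o)
```

```text
{'time': np.float64(9.1), 'position': array([595.585, 111.944, 119.865]), 'ee_rot': array([3.141, 0.004, 2.581]), 'contact_force': array([ 0.11 , -2.55 , 10.023]), 'moment': array([-0.612,  0.013,  0.051]), 'opening': np.float64(14.872), 'gripper_force': np.float64(60.94)}
```

View pics/m4.png

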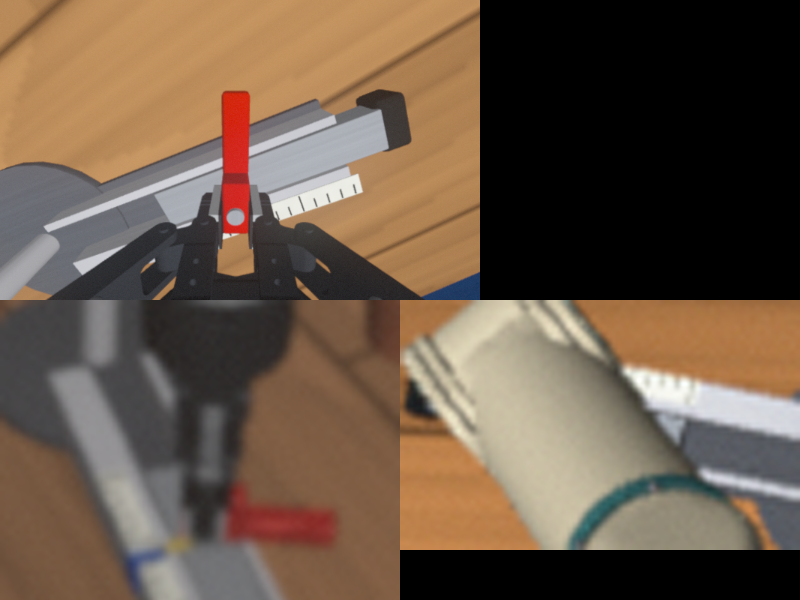

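Run:
```python
from h import *
A=np.radians(80.2);y=np.array([np.cos(A),np.sin(A),0]);c=np.array([560.6,-73.2,0])
N={}
for n,box in(('scene0',(310,260,350,310)),('s4',(310,260,350,310)),('top2',(230,170,270,195)),('w3',(300,190,400,225)),('w4',(280,200,480,320))):
    d=np.load('pics/'+n+'.npz')
    for nm,lo,hi in(('yel',(20,110,90),(34,255,255)),('blu',(105,100,60),(125,255,255))):
        u,v=blob(d,lo,hi,box)
        if len(u): N[n,nm]=ray(d,u.mean(),v.mean()); print(n,nm,len(u),u.mean().round(1),v.mean().round(1),[round(float((at(d,u.mean(),v.mean(),z)-c)@y),1) for z in(36,38,41)], at(d,u.mean(),v.mean(),41))
for k in('yel','blu'):
    for a,b in(('scene0','top2'),('top2','w3'),('scene0','w3')):
        if (a,k) in N and (b,k) in N: print(k,a,b,tri(N[a,k],N[b,k]))
```

```text
scene0 yel 2 331.5 279.0 [151.1, 153.1, 155.9] [604.1  77.5  41. ]
scene0 blu 2 326.0 292.5 [194.1, 195.8, 198.5] [641.5 114.3  41. ]
s4 blu 3 326.3 292.3 [193.7, 195.5, 198.2] [640.4 114.2  41. ]
top2 yel 5 254.8 184.8 [151.9, 151.7, 151.4] [609.2  72.   41. ]
top2 blu 7 244.3 177.6 [191.7, 191.3, 191.0] [632.5 108.2  41. ]
w3 yel 13 328.9 213.2 [153.4, 153.6, 153.9] [612.6  74.   41. ]
w3 blu 103 372.8 210.0 [192.2, 192.2, 191.9] [630.  109.6  41. ]
yel scene0 top2 (array([606.3,  74.1,  39.4]), np.float64(7.2))
yel top2 w3 (array([610.2,  73.1,  43.9]), np.float64(3.7))
yel scene0 w3 (array([608.2,  77.7,  45.7]), np.float64(7.5))
blu scene0 top2 (array([635.3, 108.1,  32. ]), np.float64(4.4))
blu top2 w3 (array([633.4, 109.3,  33. ]), np.float64(0.3))
blu scene0 w3 (array([635.8, 108. ,  31.1]), np.float64(3.9))
```

Run:
```python
from h import *
A=np.radians(80.2);y=np.array([np.cos(A),np.sin(A),0]);x=np.array([y[1],-y[0],0]);c=np.array([560.6,-73.2,0])
d=np.load('pics/scene0.npz')
for n in('scene0','s4'):
    im=np.load('pics/'+n+'.npz')["img"].astype(int)
    print(n)
    for nm,f in(('yel',np.minimum(im[...,0],im[...,1])-im[...,2]),('blu',im[...,2]-im[...,0])):
        w=np.clip(f-(35 if nm=='yel' else 20),0,None)[270:300,320:345].astype(float)
        # keep off wood: ruler/pointer zone
        v,u=np.nonzero(w>0); k=w[v,u]; 
        for uu in sorted(set(u)): 
            m=u==uu; print(nm,uu+320,(v[m]@k[m]/k[m].sum()+270).round(2),k[m].sum())
for s in(185,187,189,191): print(s,[proj(d,c+s*y+q*x+[0,0,z]).tolist() for q,z in((14,38),(20,38),(25,41),(35,41),(42,41))])
```

```text
scene0
yel 328 280.0 4.0
yel 329 280.0 6.0
yel 330 279.88 8.0
yel 331 279.41 17.0
yel 332 279.18 17.0
yel 333 279.0 6.0
blu 325 291.5 6.0
blu 326 292.49 99.0
blu 327 292.3 102.0
blu 328 291.02 46.0
blu 329 290.64 36.0
blu 330 290.54 39.0
blu 331 290.37 35.0
blu 332 290.0 19.0
s4
yel 334 289.0 3.0
yel 335 288.46 13.0
yel 336 288.43 7.0
blu 325 291.62 8.0
blu 326 292.46 99.0
blu 327 292.32 97.0
blu 328 291.04 48.0
blu 329 290.68 38.0
blu 330 290.62 34.0
blu 331 290.46 26.0
185 [[336.3, 286.9], [334.2, 287.4], [332.4, 287.0], [328.9, 287.8], [326.4, 288.4]]
187 [[336.5, 287.5], [334.4, 288.0], [332.7, 287.6], [329.2, 288.4], [326.7, 288.9]]
189 [[336.8, 288.0], [334.7, 288.5], [333.0, 288.1], [329.4, 288.9], [326.9, 289.5]]
191 [[337.0, 288.5], [334.9, 289.0], [333.2, 288.6], [329.7, 289.4], [327.2, 290.0]]
```

Emit:
send_rows:
  commands: [0.01, 0.0006, 0.0015, 0, 0, 0.01, 0.0012, 0.003, 0, 0, 0.01, 0.0012, 0.003, 0, 0, 0.01, 0.0012, 0.003, 0, 0, 0.01, 0.0012, 0.003, 0, 0]

```text
time: 9.67
position: [596.1, 115.1, 119.8]
ee_rot: [3.141, 0.004, 2.581]
contact_force: [0.2, -3.1, 9.3]
opening: 14.9
gripper_force: 60.9
```

```bash
cat > m.py <<'E'
from h import *
import sys
s=r.observe(); print({k:np.round(s[k],3).tolist() for k in("time","position","ee_rot","contact_force","moment","opening","gripper_force")})
g=np.array(s["position"])+54*rot(s["ee_rot"])[:,2]; print('grasp pt',g.round(1))
d=snap("scene",sys.argv[1]); im=d["img"].astype(int)
f=np.minimum(im[...,0],im[...,1])-im[...,2]; w=np.clip(f-25,0,None)[278:300,326:342].astype(float)
v,u=np.nonzero(w>0)
for uu in sorted(set(u)):
    m=u==uu; print(uu+326,(v[m]@w[v,u][m]/w[v,u][m].sum()+278).round(2),w[v,u][m].sum(),end='; ')
E
python3 m.py s5
```

```text
{'time': 9.667, 'position': [596.102, 115.061, 119.843], 'ee_rot': [3.141, 0.004, 2.581], 'contact_force': [0.209, -3.063, 9.327], 'moment': [-0.645, 0.072, 0.014], 'opening': 14.905, 'gripper_force': 60.887}
grasp pt [596.3 115.   65.8]
334 289.55 20.0; 335 289.47 34.0; 336 289.4 35.0; 337 289.19 16.0;
```

Emit:
send_rows:
  commands: [0.01, 0, 0, 0, 0.1, 0.01, 0, 0, 0, 0.2, 0.01, 0, 0, 0, 0.3, 0.01, 0, 0, 0, 0.4, 0.01, 0, 0, 0, 0.4]

```text
time: 10.13
position: [595.6, 114.9, 119.9]
ee_rot: [3.141, 0.003, 2.177]
contact_force: [0.5, -3.0, 10.2]
opening: 14.7
gripper_force: 61.0
```

```bash
python3 m.py s6
```

```text
{'time': 10.133, 'position': [595.647, 114.931, 119.864], 'ee_rot': [3.141, 0.003, 2.177], 'contact_force': [0.466, -2.991, 10.24], 'moment': [-0.681, 0.249, -0.008], 'opening': 14.704, 'gripper_force': 60.964}
grasp pt [595.8 114.8  65.9]
334 289.86 14.0; 335 289.57 28.0; 336 289.44 32.0; 337 289.03 34.0; 338 288.77 13.0;
```

Steady on the mark; continue.

Emit:
send_rows:
  commands: [0.01, 0, 0, 0, 0.1, 0.01, 0, 0, 0, 0.2, 0.01, 0, 0, 0, 0.3, 0.01, 0, 0, 0, 0.4, 0.01, 0, 0, 0, 0.4]

```text
time: 10.6
position: [595.0, 115.1, 119.8]
ee_rot: [3.141, 0.002, 1.777]
contact_force: [-1.7, -2.4, 11.6]
opening: 14.8
gripper_force: 61.1
```

```bash
python3 m.py s7
```

```text
{'time': 10.6, 'position': [595.036, 115.096, 119.834], 'ee_rot': [3.141, 0.002, 1.777], 'contact_force': [-1.72, -2.423, 11.564], 'moment': [-0.587, 0.657, -0.025], 'opening': 14.771, 'gripper_force': 61.146}
grasp pt [595.1 115.   65.8]
334 290.0 12.0; 335 289.65 26.0; 336 289.51 35.0; 337 289.25 36.0; 338 289.18 11.0;
```

Emit:
send_rows:
  commands: [0.01, 0, 0, 0, 0.1, 0.01, 0, 0, 0, 0.2, 0.01, 0, 0, 0, 0.3, 0.01, 0, 0, 0, 0.36, 0.01, 0, 0, 0, 0.36]

```text
time: 11.07
position: [594.4, 115.3, 119.8]
ee_rot: [-3.141, 0.002, 1.419]
contact_force: [-3.4, -2.5, 13.3]
opening: 14.7
gripper_force: 61.4
```

```bash
python3 m.py s8
python3 - <<'E'
from h import *
w=snap("wrist",'w8',(160,100,480,340),2.5)
E
```

```text
{'time': 11.067, 'position': [594.377, 115.272, 119.817], 'ee_rot': [-3.141, 0.002, 1.419], 'contact_force': [-3.435, -2.472, 13.259], 'moment': [-0.494, 0.915, -0.054], 'opening': 14.713, 'gripper_force': 61.387}
grasp pt [594.4 115.2  65.8]
333 291.0 1.0; 334 290.15 13.0; 335 289.74 27.0; 336 289.54 35.0; 337 289.39 36.0; 338 289.14 14.0;
```

View pics/w8.png

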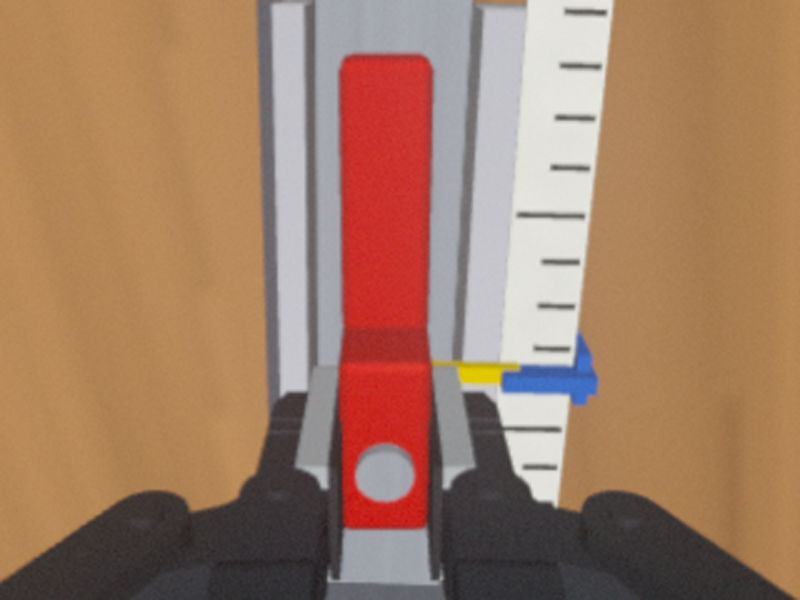

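Emit:
send_rows:
  commands: [0.01, 0, 0, 0, 0.03, 0.01, 0, 0, 0, 0.06, 0.01, 0, 0, 0, 0.08, 0.01, 0, 0, 0, 0.08, 0.01, 0, 0, 0, 0.08]

```text
time: 11.58
position: [594.4, 115.7, 119.8]
ee_rot: [3.141, 0.002, 1.349]
contact_force: [-3.8, -2.2, 12.4]
opening: 14.9
gripper_force: 68.4
```

```bash
python3 m.py s9
python3 - <<'E'
from h import *
w=snap("wrist",'w9',(160,100,480,340),2.5)
h=cv2.cvtColor(np.array(w["img"]),cv2.COLOR_RGB2HSV); m=cv2.inRange(h,(0,150,90),(8,255,255))|cv2.inRange(h,(172,150,90),(180,255,255))
def line(rows,z):
    P=[]
    for v in rows:
        u=np.nonzero(m[v])[0]
        if len(u)>10: P.append(at(w,(u.min()+u.max())/2,v,z)[:2])
    P=np.array(P); a=np.polyfit(P[:,1],P[:,0],1)[0]; return 90-np.degrees(np.arctan(a)),P[0],P[-1]
print('lever dir',line(range(130,225,4),57))
t=lambda u,v,z:at(w,160+u/2.5,100+v/2.5,z)
E
```

```text
{'time': 11.583, 'position': [594.388, 115.73, 119.842], 'ee_rot': [3.141, 0.002, 1.349], 'contact_force': [-3.804, -2.185, 12.405], 'moment': [-0.552, 0.835, 1.695], 'opening': 14.858, 'gripper_force': 68.367}
grasp pt [594.4 115.6  65.8]
333 291.0 4.0; 334 290.26 19.0; 335 289.81 27.0; 336 289.58 36.0; 337 289.51 35.0; 338 289.4 20.0; lever dir (np.float64(79.23951526781251), array([606. , 180.9]), array([598.4, 140.1]))
```

View pics/w9.png

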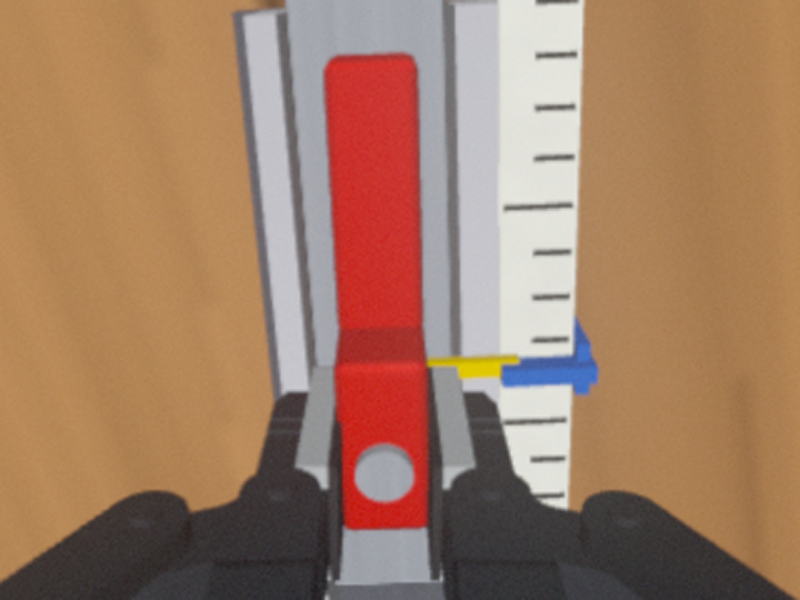

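Run:
```python
from h import *
A=np.radians(80.2);y=np.array([np.cos(A),np.sin(A),0]);c=np.array([560.6,-73.2,0])
w=np.load('pics/w9.npz'); s=lambda u,v,z,w=w:round(float((at(w,160+u/2.5,100+v/2.5,z)-c)@y),1)
print('pivot',s(384,472,72),'blue near/far z41',s(540,386,41),s(540,360,41),s(540,360,36),'yel near/far',[(z,s(500,376,z),s(500,358,z)) for z in(35,38,41)])
x=np.load('pics/w3.npz');q=lambda u,v,z:round(float((at(x,120+u/2.5,100+v/2.5,z)-c)@y),1)
print('w3 pivot',q(497,253,72),'blue L/R edge at mid',q(622,268,41),q(634,267,41))
im=x["img"]; print('yellow/blue profile')
b=w["img"].astype(int)
for col in(352,358,365,372,378,385): print(col,[tuple(p) for p in b[240:258,col][::1]])
```

```text
pivot 191.3 blue near/far z41 189.4 195.6 192.9 yel near/far [(35, 188.9, 193.3), (38, 190.5, 194.9), (41, 192.2, 196.5)]
w3 pivot 152.7 blue L/R edge at mid 189.4 193.5
yellow/blue profile
352 [(np.int64(198), np.int64(197), np.int64(203)), (np.int64(197), np.int64(193), np.int64(186)), (np.int64(190), np.int64(176), np.int64(129)), (np.int64(189), np.int64(165), np.int64(48)), (np.int64(204), np.int64(180), np.int64(0)), (np.int64(219), np.int64(195), np.int64(0)), (np.int64(224), np.int64(200), np.int64(0)), (np.int64(224), np.int64(199), np.int64(0)), (np.int64(224), np.int64(200), np.int64(0)), (np.int64(225), np.int64(201), np.int64(0)), (np.int64(225), np.int64(202), np.int64(57)), (np.int64(210), np.int64(199), np.int64(172)), (np.int64(202), np.int64(200), np.int64(203)), (np.int64(199), np.int64(200), np.int64(204)), (np.int64(200), np.int64(200), np.int64(205)), (np.int64(197), np.int64(197), np.int64(202)), (np.int64(156), np.int64(155), np.int64(159)), (np.int64(90), np.int64(87), np.int64(85))]
358 [(np.int64(200), np.int64(199), np.int64(201)), (np.int64(197), np.int64
[... 3412 characters left out ...]
4(184)), (np.int64(81), np.int64(103), np.int64(161)), (np.int64(68), np.int64(93), np.int64(159)), (np.int64(68), np.int64(92), np.int64(158)), (np.int64(67), np.int64(95), np.int64(163)), (np.int64(67), np.int64(108), np.int64(183)), (np.int64(69), np.int64(114), np.int64(196)), (np.int64(68), np.int64(114), np.int64(197)), (np.int64(72), np.int64(115), np.int64(198)), (np.int64(72), np.int64(115), np.int64(197)), (np.int64(72), np.int64(115), np.int64(196)), (np.int64(121), np.int64(150), np.int64(202)), (np.int64(203), np.int64(207), np.int64(214)), (np.int64(225), np.int64(225), np.int64(219)), (np.int64(227), np.int64(227), np.int64(220)), (np.int64(226), np.int64(226), np.int64(218))]
```

Emit:
send_rows:
  commands: [0.01, 0, 0, 0, -0.015, 0.01, 0, 0, 0, -0.03, 0.01, 0, 0, 0, -0.03, 0.01, 0, 0, 0, -0.03, 0.01, 0, 0, 0, -0.03]

```text
time: 12.1
position: [594.4, 115.7, 119.8]
ee_rot: [3.142, 0.001, 1.376]
contact_force: [-3.4, -2.2, 13.8]
opening: 14.8
gripper_force: 62.1
```

```bash
python3 m.py s10
python3 - <<'E'
from h import *
T=snap("top",'t10'); im=T["img"][:,:,::-1]; S=snap("wrist",'w10')
a=cv2.resize(np.ascontiguousarray(im[165:275,300:400]),None,fx=4,fy=4,interpolation=cv2.INTER_CUBIC)
b=cv2.resize(np.ascontiguousarray(S["img"][100:300,220:420,::-1]),None,fx=2,fy=2)
o=np.zeros((440,800,3),np.uint8);o[:440,:400]=a;o[:400,400:]=b;cv2.imwrite('pics/m10.png',o)
print(proj(T,[423.8,-230.8,201]),proj(T,[430.8,-225.2,217]))
E
```

```text
{'time': 12.1, 'position': [594.388, 115.717, 119.823], 'ee_rot': [3.142, 0.001, 1.376], 'contact_force': [-3.439, -2.17, 13.799], 'moment': [-0.475, 0.855, 1.02], 'opening': 14.792, 'gripper_force': 62.131}
grasp pt [594.4 115.6  65.8]
333 291.0 5.0; 334 290.28 18.0; 335 289.82 28.0; 336 289.57 35.0; 337 289.5 36.0; 338 289.43 23.0; [347.1 243.6] [345.8 241.4]
```

View pics/m10.png

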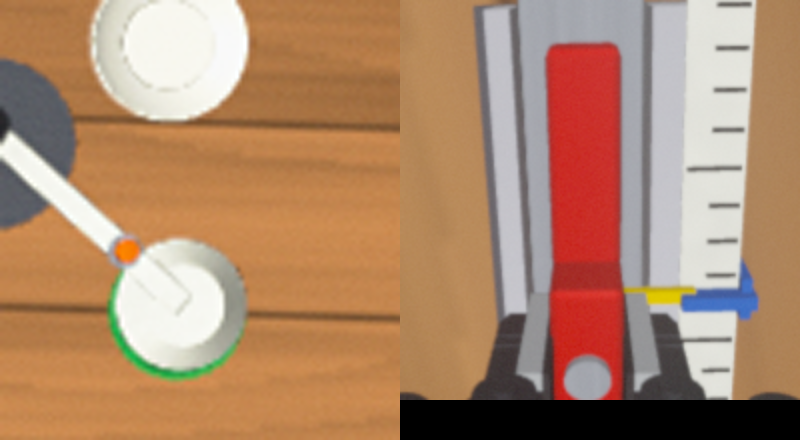

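The lamp centre sits about 9 mm off the cactus axis. The pointer is level with the blue bar, and the lever is firm against its stop, so I am handing in.

```bash
python3 -c "
from cell import r
print(r.hand_in())"
```

```text
the job is handed in; nothing more can be done
None
```

I handed the job in at about 12 s: the lamp is over the cactus (about 9 mm off its axis), the leg is held with its pointer within about 1 mm of the blue mark, the red lever is closed against its stop, and nothing else on the bench was touched.

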